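Work a core-sample tray past the bench post into its bay

ROBOT

A 7-joint arm with a two-finger parallel gripper is mounted at the origin on the work surface. World frame = base frame: x ahead of the robot, y to its left, z up, the work surface at z = 0. Lengths are in mm, angles in degrees, forces in N, time in s.
With the tool pointing down it reaches from about 350 to 900 mm from the base axis. Payload 19.9 kg.
Tool frame: the origin (TCP) lies at the very end of the fingers, on their centre line; the grasp point (between the pads) lies 19 mm behind it; z points along the fingers, y is the line along which they close (so a half turn about z gives the same grasp; the last joint's range is limited). The gripper opens to 85 mm and grips with 20 to 120 N. Pads are 22 mm wide; open, the fingers measure 114 mm over their backs; the gripper's body (76 mm by 85 mm) begins 54 mm behind the grasp point. The pads swing forward as they close: fully open they stand 13 mm farther back than shut.
Start: joints at [67.351, 23.915, -0.59, 92.452, 0.269, 63.638, -3.037], TCP at [216.533, -586.27, 206.36] pointing down, gripper open.
Joint ranges: [-161.28, 161.28], [-22.2, 115.67], [-73.04, 71.86], [3.21, 147.25], [-68.34, 248.33], [10.77, 114.83], [-161.83, 161.83]. Speed limits (degrees/s): [108.29, 108.29, 136.94, 136.94, 172.46, 172.46, 172.46].

INTERFACE

Orientations are given as a 3x3 rotation matrix whose columns are the frame's x, y, z axes.
In Python, from workcell import state, snapshot, finish_job gives the robot as it stands.
- The arm moves only by the tool drive_tool, never from a script. Its argument "rows" is text: rows parted by semicolons, each of 7 numbers parted by spaces: the shift along the tool's x, y, z in mm, then the turn, a rotation vector about the tool's x, y, z in rad, then the opening, from 0 (shut) to 1 (fully open). In form: x y z ax ay az hand; .... A call has 1 to 10 rows; each row is the pose to reach, as a shift and turn from the pose commanded when the call began, along the tool's axes at that moment; what a row does not reach only later rows make up. A row lasts 1/12 s, in which the tool goes at most 41.7 mm and 7.16 degrees, less where a joint would pass 70% of its speed; a pose out of reach is approached as far as the arm can. A call with a gripper value outside its range is refused whole. The fingers move at their own pace and stop on an object; the grip force is fixed at half the most. Time passes only in rows, so rows that repeat a pose let the fingers close. It gives the time, the measured TCP pose, the force, the opening and the grip force at its end, in the units of the state.
- state(): the state, without advancing time (a new reading comes with each control period).
- snapshot(name): name is "scene" or "side" or "wrist"; returns a dict with "pixels" (480x640x3 uint8, red, green, blue), "K" (3x3 intrinsics, pixels), "R" (3x3) and "t" (3): a world point X has camera coordinates R X + t. Camera axes: x right, y down, z forward; pixel columns grow to the right and rows downward; lengths in mm; the calibration is good to about 2 mm. A picture is of the moment at which its call begins. There is no depth.
- finish_job(): hands the job in; it is judged then, once.
The state is a dict: "clock": time; "q": joint angles; "dq": joint speeds; "joint_efforts": joint torques, N m; "eef_pos": TCP position; "eef_rot": TCP orientation; "wrist_force": force on the tool from outside, world axes, zero at the start; "ft_torque": the same for the moment, N m; "grip_width": opening from 0.0 (shut) to 1.0 (fully open); "grasp_force": force on a finger pad.
Only numpy, scipy, OpenCV 4.12 (cv2) and the standard library are available. Lean on these libraries where they do the work, as an engineer would, in place of code of your own. Each camera call takes 0.05 s, during which the arm holds its last target. There are 200 camera calls.

TASK

Push the long white core-sample tray into the wooden bay on the bench, using only the fingertips or the outside of the fingers: feed the end nearer the short steel post (the right-hand end, seen from the robot) in behind the post first while the left-hand end is still outside, then push the left-hand end round until the whole tray lies inside the bay with its long side flush against the back wall. Never grip, lift or tip the tray, and leave the other things on the bench where they are.

Things in the scene. Friction and masses are not known exactly. Their poses are not given: they have to be found in the camera images.
- core_tray: Loose long white tray with a row of stone drill cores fixed in it (one solid piece): 260 long, 36 wide, 28 mm high, about 0.45 kg, 2 to 4 N to slide. Origin: centre of its underside. y: along it to its left end; x: across, towards the bay. Starts on the robot's side of the bay, along its mouth within about 20 degrees, shifted left so its right end is left of the post.
- left_end (a point): Point at the centre of the tray's left-hand (+y) end face, 130 mm from the tray's origin, 14 mm up.
- right_end (a point): Point at the centre of the tray's right-hand (-y) end face, 130 mm from the tray's origin, 14 mm up.
- bay: Fixed three-sided wooden fence, walls 35 high, 12 mm thick, no floor, open towards the robot. Origin: on the bench, middle of the back wall's inner face. y: along the back wall, to the left; x: into the back wall. Inside 304 mm long (y -152 to 152) and 60 mm deep (x -60 at the mouth to 0); its end walls span that depth. Yaw varies by up to 10 degrees.
- post: Fixed upright steel rod, 14 mm diameter, 50 high, just outside the bay's mouth towards its right end (near x -75, y -85 mm of the bay; varies by 10). Origin: its axis at the bench; axes parallel to the bay's. The opening from it to the left end wall is shorter than the tray; between it and the back wall the tray's width passes with room to spare.
- rock_red: Bystander: loose reddish rock, 62 x 48 mm, 42 mm high, beyond the left end of the bay. Origin under its centre.
- rock_grey: Bystander: loose grey rock, 50 x 44 mm, 34 mm high, on the right, beside the tray's right end. Origin under its centre.
- beaker: Bystander: loose empty glass beaker, 64 mm across, 85 mm high, on the right. Origin under its centre.
- dropper: Bystander: loose small amber bottle, 32 mm across, 70 mm high, on the left. Origin under its centre.
- lens: Bystander: loose black hand lens lying flat, 8 mm high, rim 48 mm across, its handle reaching 90 mm to the lens's -x side, beyond the right end of the bay. Origin under the rim's centre.
- streak_plate: Bystander: loose white ceramic plate, 60 x 60 mm, 8 mm high, on the left. Origin under its centre.
Things that resemble listed ones, but are neither listed nor needed, are in the scene too. Leave any green look-alike of the post alone.

How it is judged:
By the outcome, as a careful person would: the job done as asked, in the order asked, and still so for the second after the job is handed in, with the robot touching nothing.
It also fails if it takes over 66 s, if anything falls off the work surface, if the arm or the gripper's body presses on something with over 40 N, if the wrist force passes 120 N, or if a joint passes its speed limit or range.

## Working session

There is one attempt and no reset: what is moved stays moved. The work goes in short steps, Python scripts to look and compute and a tool call to move; the robot and the scene stay as the last step left them, time stands still between calls to the robot, and variables do not carry over. Pictures are saved under pics/ and viewed, at most 10 in all, crops included, and the job is handed in when it is done.

Besides the shell and the picture viewer there is one more tool, called after "Call:" as a command line: name --argument value ..., lists and objects as JSON in quotes. drive_tool: Moves the arm, as the interface text tells. Its arguments: {"type":"object","properties":{"rows":{"type":"string"}},"required":["rows"]}

```bash
mkdir -p pics
python3 - <<'E'
from workcell import *
import cv2,numpy as np
s=state();print(s['clock'],s['eef_pos'],np.round(s['eef_rot'],3).tolist(),s['grip_width'])
for n in("scene","side"):
    d=snapshot(n);cv2.imwrite(f"pics/{n}0.png",d["pixels"][:,:,::-1])
    print(n,d['K'].tolist(),(-d['R'].T@d['t']).round(),d['R'].round(3).tolist())
E
```

```text
0.0 [ 216.40280533 -585.9488256   205.74595197] [[0.938, 0.346, -0.0], [0.346, -0.938, 0.001], [-0.0, -0.001, -1.0]] 0.9989937349173033
scene [[461.3523928460367, 0.0, 318.8846240981743], [0.0, 461.3523928460367, 235.5770168026756], [0.0, 0.0, 1.0]] [ 822. -366.  777.] [[0.844, 0.536, -0.006], [0.44, -0.699, -0.564], [-0.306, 0.474, -0.826]]
side [[585.6721900411649, 0.0, 316.67363517372587], [0.0, 585.6721900411649, 243.39426537160756], [0.0, 0.0, 1.0]] [-63. 910. 638.] [[-0.826, -0.564, 0.023], [-0.289, 0.387, -0.875], [0.484, -0.73, -0.483]]
```

View pics/scene0.png

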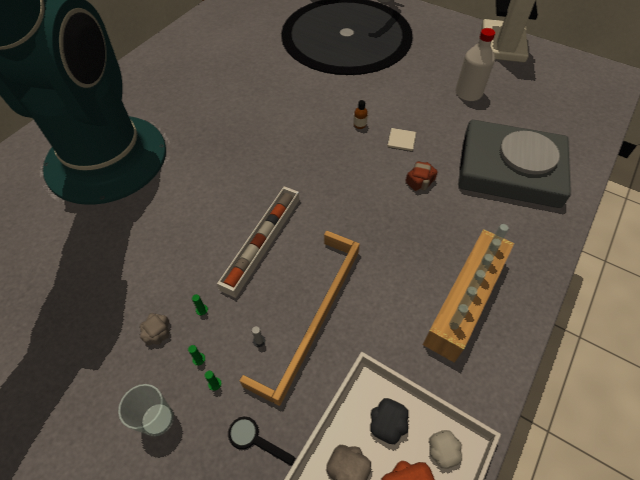

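View pics/side0.png

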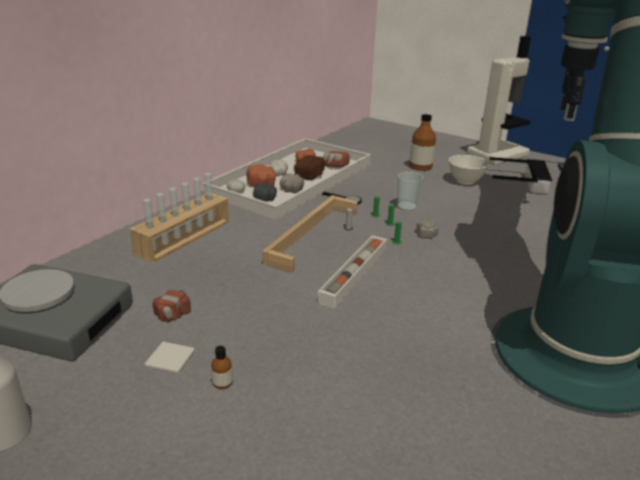

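The scene picture shows the tray from (290,190), its left end, to (230,290). The steel post is at (258,337). The bay's back wall runs from (355,243) to (278,397), with end walls at (327,237) and (245,382). Green look-alikes stand at (200,306), (196,354) and (212,380), and the grey rock is at (153,328). The side view agrees with this layout.

```bash
cat > h.py <<'E'
from workcell import *
import cv2,numpy as np
def cast(d,uv,z):
    uv=np.atleast_2d(np.asarray(uv,float)); C=-d['R'].T@d['t']
    r=np.c_[uv,np.ones(len(uv))]@np.linalg.inv(d['K']).T@d['R']
    return (C+r*((z-C[2])/r[:,2])[:,None])[:,:2]
def blobs(m,amin):
    n,l,s,c=cv2.connectedComponentsWithStats(m.astype(np.uint8))
    return [(l==i,s[i],c[i]) for i in range(1,n) if s[i][4]>=amin]
def box(d,m,h,ang=None):
    """solid of height h with vertical sides: far silhouette edges lie at z=h, near ones at z=0"""
    c,_=cv2.findContours(m.astype(np.uint8),cv2.RETR_EXTERNAL,cv2.CHAIN_APPROX_NONE)
    p=np.vstack(c)[:,0]; T=cast(d,p,h);B=cast(d,p,0);C=(-d['R'].T@d['t'])[:2]
    (_,(w,l),a)=cv2.minAreaRect(T.astype(np.float32)); 
    a=np.deg2rad(a)+(0 if w>l else np.pi/2)
    y=np.array([np.cos(a),np.sin(a)]); y=y if y[1]>0 else -y
    x=np.array([y[1],-y[0]]); out=[]
    for v in(x,y):
        lo,hi=np.percentile(T@v,[.5,99.5]);lb,hb=np.percentile(B@v,[.5,99.5])
        out.append((lb,hi) if C@v<(lo+hi)/2 else (lo,hb))
    (a0,a1),(b0,b1)=out
    return x*(a0+a1)/2+y*(b0+b1)/2,np.rad2deg(np.arctan2(-x[1]*-1,x[0])),(a1-a0,b1-b0)
E
python3 - <<'E'
from h import *
d=snapshot("scene");im=d['pixels'];hsv=cv2.cvtColor(im,cv2.COLOR_RGB2HSV)
H,S,V=[hsv[...,i].astype(int) for i in range(3)]
or_=(H>8)&(H<25)&(S>120)&(V>90)
for m,s,c in blobs(or_,300): print('orange',s,c.round())
g=(H>45)&(H<75)&(S>150)
for m,s,c in blobs(g,40):
    p=np.argwhere(m)[:,::-1];print('green',c.round(),'base',cast(d,p[p[:,1].argmax()],0).round())
w=(S<70)&(V>125)
for m,s,c in blobs(w,60):
    if s[0]<320 and s[1]>150:print('white',s,c.round())
# hand-picked
for n,uv,z in [("tray L far",(286,188),28),("tray L near",(299,193),28),("tray R far",(219,286),28),("tray R near",(231,291),28),
 ("post top",(256,328),50),("post base",(259,345),0),("bayL in",(329,234),35),("bayL back",(359,243),35),("bayR out",(243,379),35),("bayR back",(276,394),35),("rockgrey",(154,330),15),("beaker",(157,420),0),("lens",(243,432),8)]:
    print(n,cast(d,uv,z).round(1))
cr=cv2.resize(im[180:410,180:370],None,fx=3.15,fy=2.6)[:,:,::-1]
cr=cv2.resize(im[170:410,170:380],None,fx=2.5,fy=2.5,interpolation=cv2.INTER_CUBIC)[:,:,::-1];cv2.imwrite("pics/crop.png",cr)
E
```

```text
orange [ 240  231  120  170 1670] [307. 326.]
orange [ 430  230   84  119 2981] [470. 291.]
green [199. 305.] base [[ 440. -185.]]
green [196. 355.] base [[ 497. -259.]]
green [213. 381.] base [[ 547. -277.]]
white [217 186  82 105 426] [254. 242.]
white [259 221  12  13  77] [265. 227.]
white [242 244  14  15 104] [249. 251.]
white [ 284  352  217  128 1530] [394. 414.]
white [ 298  367  191  113 8931] [395. 434.]
white [118 384  43  45 121] [134. 402.]
white [143 404  27  30 553] [155. 419.]
tray L far [[419.8 129.3]]
tray L near [[450.7 132.6]]
tray R far [[ 449.1 -128.5]]
tray R near [[ 474.2 -124.9]]
post top [[ 563.6 -164.3]]
post base [[ 569.4 -173.1]]
bayL in [[561.4  73.1]]
bayL back [[621.3  85.9]]
bayR out [[ 593.1 -241.5]]
bayR back [[ 651.7 -232.4]]
rockgrey [[ 401.5 -253.4]]
beaker [[ 505.9 -361.7]]
lens [[ 635.7 -302.8]]
```

View pics/crop.png

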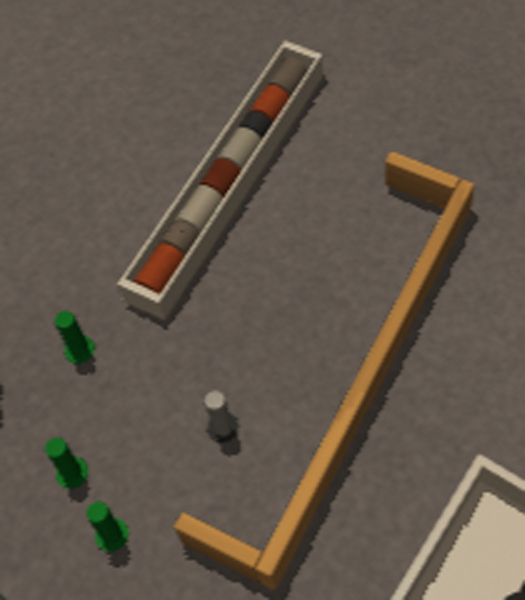

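The crop (scale 2.5, offset 170) shows the tray's top corners at about (286,42), (322,55), (119,284) and (160,303). The bay's outer top corners are near (389,152), (473,185), (272,574) and (178,518), and the post top is at (214,399).

Run:
```python
from h import *
d=snapshot("scene")
f=lambda l,z:cast(d,[(170+(a-1)/2.5,170+(b-1)/2.5) for a,b in l],z)
t=f([(286,42),(322,55),(160,303),(119,284)],28);b=f([(389,152),(473,185),(272,574),(178,518)],35);p=f([(214,399)],50)
for n,q in(("tray",t),("bay",b)):
    print(n,q.round(1).tolist(),[round(float(np.linalg.norm(q[i]-q[i-1])),1) for i in range(4)],'c',q.mean(0).round(1))
    for i,j in((0,3),(1,2)): v=q[i]-q[j]; print(' yaw',np.rad2deg(np.arctan2(-v[0],v[1])).round(2))
print('post',p)
hsv=cv2.cvtColor(d['pixels'],cv2.COLOR_RGB2HSV);H,S,V=[hsv[...,i].astype(int) for i in range(3)]
m=(H>8)&(H<25)&(S>120)&(V>90)
m=blobs(m,300)[0][0]
print('bay box',box(d,m,35))
```

```text
tray [[413.7, 130.7], [447.5, 135.1], [477.9, -122.0], [442.6, -125.8]] [258.1, 34.1, 258.9, 35.5] c [445.4   4.5]
 yaw 6.43
 yaw 6.74
bay [[550.6, 76.4], [621.7, 84.5], [659.5, -236.9], [587.9, -240.6]] [319.1, 71.6, 323.7, 71.7] c [604.9 -79.1]
 yaw 6.72
 yaw 6.71
post [[ 563.74287123 -166.72938367]]
bay box (array([602.30382117, -77.59893231]), np.float64(6.597080707550049), (np.float64(64.60867867983472), np.float64(320.67581850427865)))
```

Call:
drive_tool --rows "40 -48 0 0 0 0.024 1;80 -97 0 0 0 0.05 1;115 -145 10 0 0 0.07 1;152 -194 20 0 0 0.095 1;190 -242 35 0 0 0.12 1;228 -290 50 0 0 0.14 1;266 -339 65 0 0 0.165 1;304 -387 80 0 0 0.19 1;342 -436 95 0 0 0.213 1;380 -484 106 0 0 0.237 1"

```text
clock: 1.03
eef_pos: [342.7, -193.7, 144.7]
eef_rot: [[0.993, 0.115, 0.0], [0.115, -0.993, -0.0], [0.0, 0.0, -1.0]]
wrist_force: [1.8, -0.4, 0.2]
grip_width: 1.004
grasp_force: 0.0
```

Call:
drive_tool --rows "0 0 0 0 0 0 1;0 0 0 0 0 0 1"

```text
clock: 1.2
eef_pos: [343.0, -193.9, 144.7]
eef_rot: [[0.993, 0.12, -0.0], [0.12, -0.993, 0.0], [-0.0, -0.0, -1.0]]
wrist_force: [-0.2, -0.4, 0.4]
grip_width: 0.999
grasp_force: 0.0
```

Call:
drive_tool --rows "16 -37 15 0 0 0 1;32 -74 30 0 0 0 1;48 -111 45 0 0 0 1;65 -148 60 0 0 0 1;78 -186 80 0 0 0 1;78 -186 105 0 0 0 1;78 -186 125 0 0 0 1;78 -186 138 0 0 0 1;78 -186 142 0 0 0 1;78 -186 142 0 0 0 1"

```text
clock: 2.03
eef_pos: [398.2, -2.4, 2.3]
eef_rot: [[0.993, 0.116, -0.002], [0.116, -0.993, -0.0], [-0.002, -0.0, -1.0]]
wrist_force: [-0.3, -0.5, 0.2]
grip_width: 1.003
grasp_force: 0.0
```

Run:
```python
from h import *
s=state();print(s['clock'],s['eef_pos'],s['wrist_force'])
d=snapshot("side");im=d['pixels'][180:380,240:480];cv2.imwrite("pics/s1.png",cv2.resize(im,None,fx=3,fy=3,interpolation=cv2.INTER_CUBIC)[:,:,::-1])
```

```text
2.0333 [398.16271061  -2.40760907   2.32586601] [-0.33009779 -0.48115569  0.24989977]
```

View pics/s1.png

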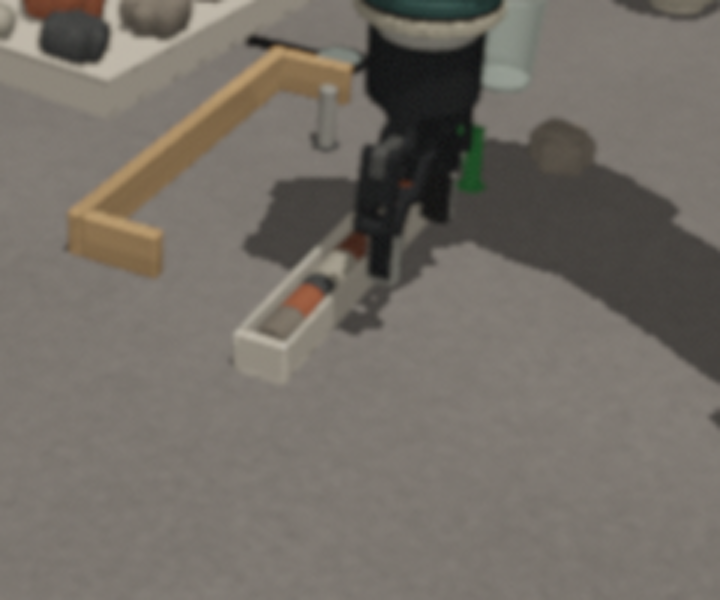

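The open fingers stand at the tray's robot side, tips about 15 mm up and clear of the tray, near (380,270) in the crop. I'll lower a bit more, then push.

Call:
drive_tool --rows "0 0 5 0 0 0 1;0 0 9 0 0 0 1;5 0 9 0 0 0 1;10 0 9 0 0 0 1;14 0 9 0 0 0 1;18 0 9 0 0 0 1;22 0 9 0 0 0 1;26 0 9 0 0 -0.01 1;30 0 9 0 0 -0.025 1;35 0 9 0 0 -0.04 1"

```text
clock: 2.92
eef_pos: [433.5, 2.4, -6.1]
eef_rot: [[0.987, 0.158, -0.0], [0.158, -0.987, 0.0], [-0.0, -0.0, -1.0]]
wrist_force: [-0.3, -0.3, 0.8]
grip_width: 0.999
grasp_force: 0.0
```

Call:
drive_tool --rows "7 0 0 0 0 -0.024 1;14 0 0 0 0 -0.048 1;21 0 0 0 0 -0.072 1;28 -1 0 0 0 -0.096 1;35 -2 0 0 0 -0.12 1;42 -3 0 0 0 -0.145 1;49 -3 0 0 0 -0.17 1;55 -4 0 0 0 -0.2 1;60 -5 0 0 0 -0.22 1;64 -5 0 0 0 -0.24 1"

```text
clock: 3.75
eef_pos: [496.2, 17.6, -6.1]
eef_rot: [[0.921, 0.389, 0.0], [0.389, -0.921, 0.0], [0.0, -0.0, -1.0]]
wrist_force: [-0.1, 0.3, 0.2]
grip_width: 1.005
grasp_force: 0.0
```

Run:
```python
from h import *
s=state();print(s['clock'],s['eef_pos'],s['wrist_force'])
d=snapshot("scene");im=d['pixels'][130:400,130:450];cv2.imwrite("pics/s2.png",cv2.resize(im,None,fx=2.2,fy=2.2,interpolation=cv2.INTER_CUBIC)[:,:,::-1])
```

```text
3.75 [496.21392441  17.64944112  -6.08345641] [-0.0550663   0.26185747  0.19520125]
```

View pics/s2.png

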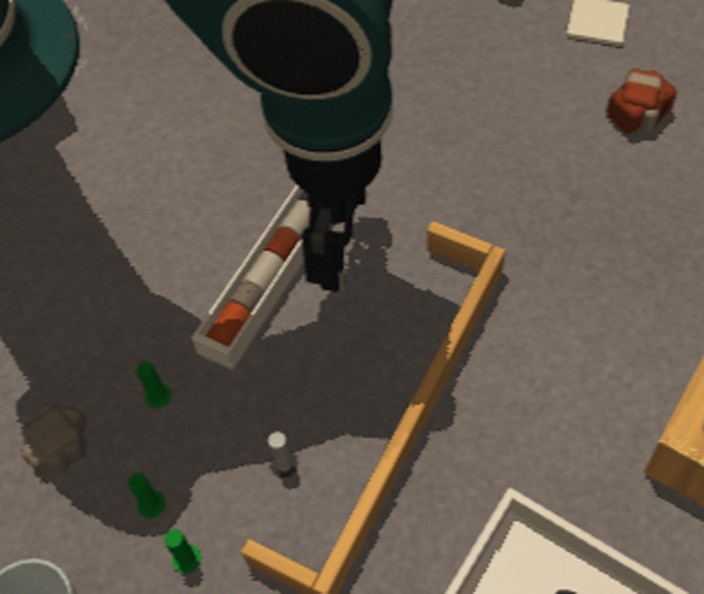

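The tray has not moved: its right end is still at crop (195,340). The fingertips, at crop (325,285), are now on its bay side, so they must have passed over it. I'll work out how high the tips are.

Run:
```python
from h import *
s=state();d=snapshot("scene");R=np.array(s['eef_rot']);p=s['eef_pos']
uv=[(130+330/2.2,130+290/2.2)]
for z in(0,10,20,30,40,50,60):
    q=cast(d,uv,z)[0]; print(z,q.round(1),(R.T[:2,:2]@(q-p[:2])).round(1))
def proj(X): c=d['K']@(d['R']@X+d['t']);return ((c[:2]/c[2]-130)*2.2).round()
for y in(50,-50):
  for h in(0,13,40): print(y,h,proj(p+R@[0,y,-h]))
w=snapshot("wrist");cv2.imwrite("pics/w.png",w['pixels'][:,:,::-1])
```

```text
0 [502.5 -13.9] [-7.  31.3]
10 [506.6 -18.5] [-5.  37.1]
20 [510.7 -23. ] [-3.  42.9]
30 [514.8 -27.5] [-1.  48.6]
40 [518.9 -32.1] [ 1.  54.4]
50 [523.  -36.6] [ 3.1 60.2]
60 [527.1 -41.1] [ 5.1 66. ]
50 0 [334. 312.]
50 13 [333. 305.]
50 40 [330. 289.]
-50 0 [356. 221.]
-50 13 [355. 213.]
-50 40 [354. 196.]
```

View pics/w.png

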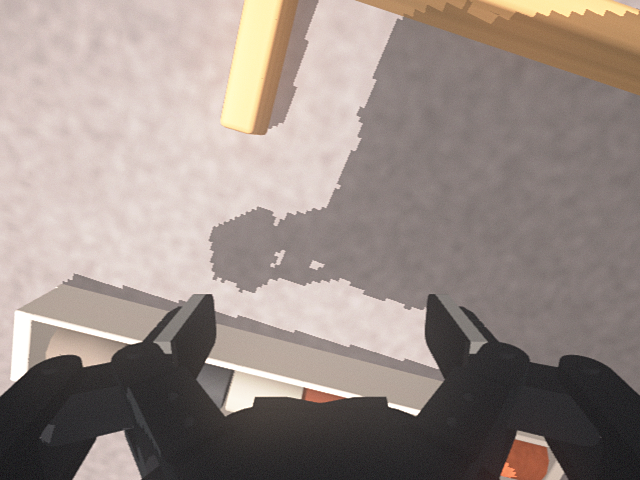

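The wrist view shows the open pads over the floor on the tray's bay side, at (210,300) and (430,300). Open, the tips sit about 30 mm above the bench, so they cleared the tray without touching it. I'll go back over and use a narrower opening.

Call:
drive_tool --rows "0 0 -20 0 0 0 1;0 0 -45 0 0 0 0.8;0 0 -60 0 0 0.05 0.6;-20 -4 -65 0 0 0.1 0.4;-45 -9 -65 0 0 0.15 0.4;-70 -14 -65 0 0 0.2 0.4;-98 -20 -60 0 0 0.25 0.4;-98 -20 -50 0 0 0.283 0.4;-98 -20 -40 0 0 0.283 0.4;-98 -20 -34 0 0 0.283 0.4"

```text
clock: 4.73
eef_pos: [397.7, -2.2, 27.2]
eef_rot: [[0.993, 0.114, 0.0], [0.114, -0.993, -0.0], [0.0, 0.0, -1.0]]
wrist_force: [0.6, -0.2, -0.1]
grip_width: 0.399
grasp_force: 0.0
```

Call:
drive_tool --rows "0 0 8 0 0 0 0.4;0 0 14 0 0 0 0.4;0 0 14 0 0 0 0.4"

```text
clock: 4.98
eef_pos: [397.3, -1.8, 12.7]
eef_rot: [[0.993, 0.114, -0.002], [0.114, -0.993, 0.001], [-0.002, -0.001, -1.0]]
wrist_force: [-0.9, 0.3, -0.1]
grip_width: 0.399
grasp_force: 0.0
```

Run:
```python
from h import *
s=state();print(s['clock'],s['eef_pos'],s['wrist_force'],s['grip_width'])
d=snapshot("side");im=d['pixels'][200:320,300:460];cv2.imwrite("pics/s3.png",cv2.resize(im,None,fx=5,fy=5,interpolation=cv2.INTER_CUBIC)[:,:,::-1])
R=np.array(s['eef_rot']);p=s['eef_pos']
def proj(X): c=d['K']@(d['R']@X+d['t']);return ((c[:2]/c[2]-[300,200])*5).round()
for y in(-24,0,24):
  for z in(0,10,20,30): print(y,z,proj(np.array([*(p+R@[0,y,0])[:2],z])))
```

```text
4.9833 [397.28690052  -1.84267551  12.70282229] [-0.89917955  0.28907414 -0.06034773] 0.3989754293622956
-24 0 [351. 423.]
-24 10 [352. 402.]
-24 20 [354. 381.]
-24 30 [356. 359.]
0 0 [374. 395.]
0 10 [376. 374.]
0 20 [377. 353.]
0 30 [379. 332.]
24 0 [396. 368.]
24 10 [398. 348.]
24 20 [400. 327.]
24 30 [402. 306.]
```

View pics/s3.png

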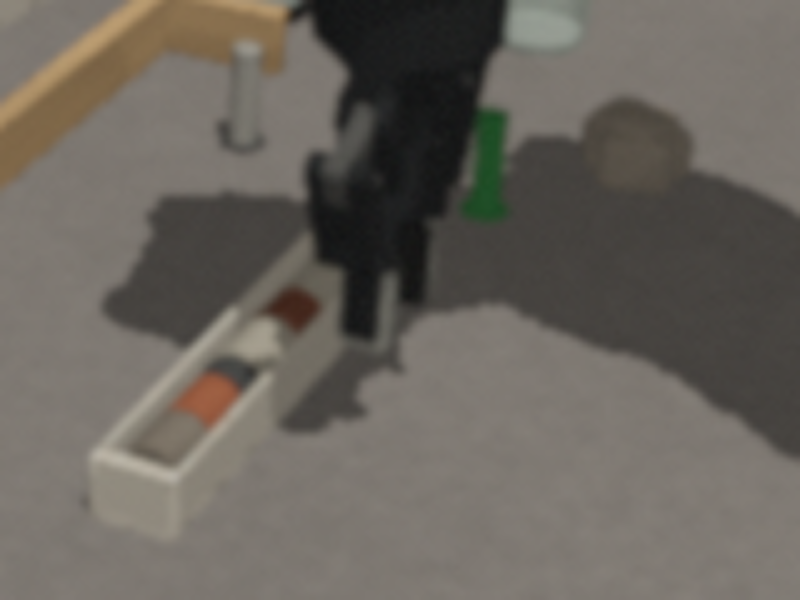

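The left fingertip, at crop (362,345), is about 35 mm above the bench, roughly 20 mm behind the reported TCP. I'll lower in small steps while watching the force.

Call:
drive_tool --rows "0 0 5 0 0 0 0.4;0 0 10 0 0 0 0.4;0 0 14 0 0 0 0.4;0 0 18 0 0 0 0.4;0 0 20 0 0 0 0.4;0 0 20 0 0 0 0.4"

```text
clock: 5.53
eef_pos: [397.3, -2.1, -6.5]
eef_rot: [[0.994, 0.114, -0.001], [0.114, -0.994, 0.0], [-0.001, -0.0, -1.0]]
wrist_force: [-0.4, -0.1, 0.5]
grip_width: 0.398
grasp_force: 0.0
```

Call:
drive_tool --rows "0 0 2 0 0 0 0.4;0 0 4 0 0 0 0.4;0 0 5 0 0 0 0.4;0 0 5 0 0 0 0.4"

```text
clock: 5.87
eef_pos: [397.5, -2.1, -11.2]
eef_rot: [[0.994, 0.114, -0.0], [0.114, -0.994, 0.0], [-0.0, -0.0, -1.0]]
wrist_force: [-0.4, 1.0, 0.1]
grip_width: 0.399
grasp_force: 0.0
```

Run:
```python
from h import *
s=state();print(s['clock'],s['eef_pos'],s['wrist_force'],s['grip_width'])
d=snapshot("side");im=d['pixels'][200:320,300:460];cv2.imwrite("pics/s4.png",cv2.resize(im,None,fx=5,fy=5,interpolation=cv2.INTER_CUBIC)[:,:,::-1])
```

```text
5.8667 [397.46996211  -2.14219906 -11.21867499] [-0.43278775  0.95135077  0.1470493 ] 0.39926654531163536
```

View pics/s4.png

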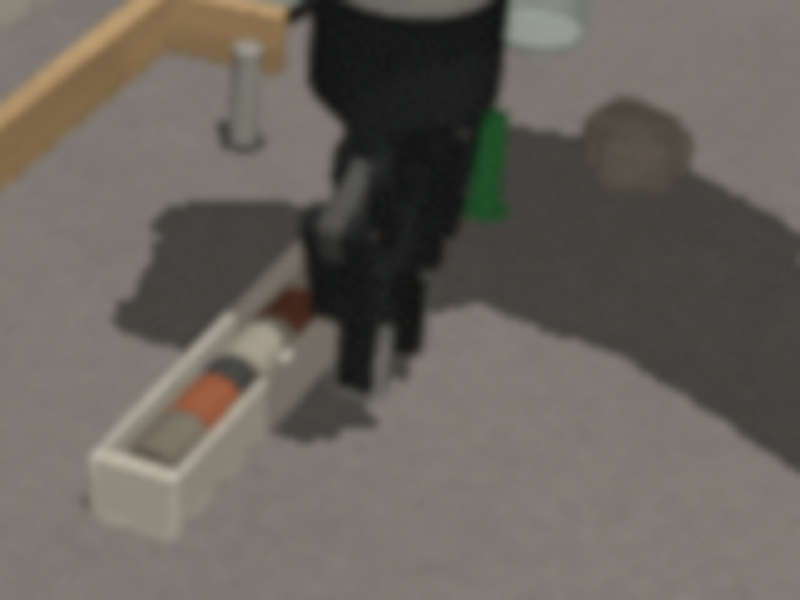

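Tips are now about 14 mm up, at crop (355,390), just in front of the tray. I'll go 7 mm lower, then push as planned.

Call:
drive_tool --rows "0 0 4 0 0 0 0.4;0 0 7 0 0 0 0.4;5 0 7 0 0 0 0.4;10 0 7 0 0 0 0.4;14 0 7 0 0 0 0.4;18 0 7 0 0 0 0.4;22 0 7 0 0 0 0.4;26 0 7 0 0 -0.01 0.4;30 0 7 0 0 -0.025 0.4;35 0 7 0 0 -0.04 0.4"

```text
clock: 6.75
eef_pos: [431.8, 1.6, -18.2]
eef_rot: [[0.988, 0.154, -0.002], [0.154, -0.988, -0.0], [-0.002, 0.0, -1.0]]
wrist_force: [-4.5, -0.9, 2.6]
grip_width: 0.402
grasp_force: 2.5
```

Call:
drive_tool --rows "7 0 0 0 0 -0.024 0.4;14 0 0 0 0 -0.048 0.4;21 0 0 0 0 -0.072 0.4;28 -1 0 0 0 -0.096 0.4;35 -2 0 0 0 -0.12 0.4;35 -2 0 0 0 -0.12 0.4"

```text
clock: 7.25
eef_pos: [468.3, 9.8, -17.9]
eef_rot: [[0.962, 0.273, 0.001], [0.273, -0.962, 0.001], [0.001, -0.0, -1.0]]
wrist_force: [-0.1, 0.2, -0.3]
grip_width: 0.4
grasp_force: 0.0
```

```bash
cat >> h.py <<'E'
O=np.array([628.8,-76.2]);a=np.deg2rad(6.7);BX=np.array([np.cos(a),np.sin(a)]);BY=np.array([-np.sin(a),np.cos(a)])
def bay(p): return np.array([(p-O)@BX,(p-O)@BY]).T
def cores(name="scene"):
    """coloured/white tray pixels near the tray; returns candidate blobs in bay frame"""
    d=snapshot(name);hsv=cv2.cvtColor(d['pixels'],cv2.COLOR_RGB2HSV);H,S,V=[hsv[...,i].astype(int) for i in range(3)]
    red=((H<8)|(H>172))&(S>130)&(V>60)
    for m,s,c in blobs(red,15):
        b=bay(cast(d,c,26))[0]
        if -330<b[0]<20 and -200<b[1]<300: print(name,'red',s[4],b.round(1))
    return d
E
python3 - <<'E'
from h import *
s=state();print(s['clock'],s['eef_pos'],bay(s['eef_pos'][:2]),s['wrist_force'])
d=cores();cores("side")
im=d['pixels'][130:400,130:450];cv2.imwrite("pics/s5.png",cv2.resize(im,None,fx=2.2,fy=2.2,interpolation=cv2.INTER_CUBIC)[:,:,::-1])
E
```

```text
7.25 [468.27890159   9.82773116 -17.94811399] [-149.38792477  104.16833251] [-0.10251183  0.22737154 -0.3174944 ]
```

View pics/s5.png

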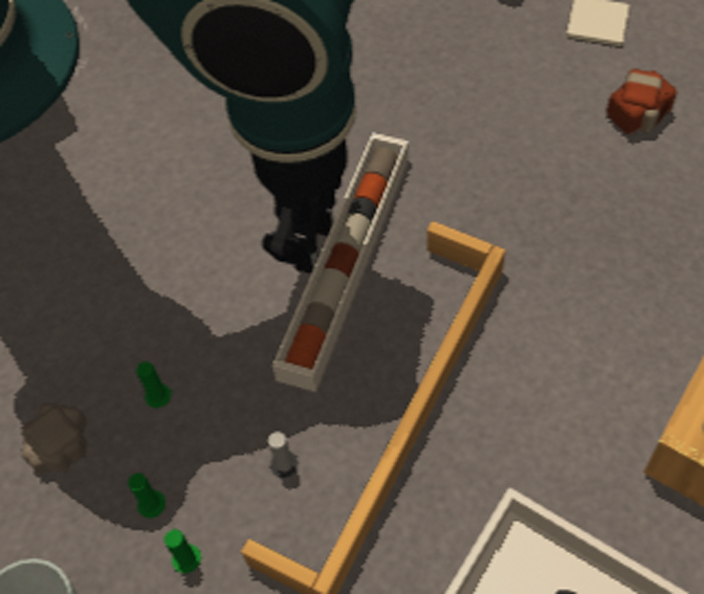

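The push worked. The tray is angled, with its left end at crop (390,138) and its right end at (295,370), and the fingers are on its robot side. I'll track it numerically by its three red cores, using their spots in the first picture as reference.

```bash
cat >> h.py <<'E'
def reds(d,px):
    hsv=cv2.cvtColor(px,cv2.COLOR_RGB2HSV);H,S,V=[hsv[...,i].astype(int) for i in range(3)]
    red=((H<8)|(H>172))&(S>120)&(V>30)
    red=cv2.morphologyEx(red.astype(np.uint8),cv2.MORPH_OPEN,np.ones((2,2)))
    return [(s[4],bay(cast(d,c,24))[0]) for m,s,c in blobs(red,40) if (lambda b:-330<b[0]<20 and -200<b[1]<300)(bay(cast(d,c,24))[0])]
E
python3 - <<'E'
from h import *
d=snapshot("scene")
for f in(None,'pics/scene0.png'):
    px=d['pixels'] if f is None else cv2.imread(f)[:,:,::-1].copy()
    for b in reds(d,px): print(f,b[0],b[1].round(1))
f=lambda l,z:cast(d,[(130+(a-1)/2.2,130+(b-1)/2.2) for a,b in l],z)
t=f([(375,133),(409,144),(318,378),(274,362)],28);print(bay(t).round(1).tolist(),bay(t).mean(0).round(1))
px=d['pixels']
for uv in [(345,258),(305,345),(370,188)]:
    u=int(130+uv[0]/2.2);v=int(130+uv[1]/2.2);print(cv2.cvtColor(px[v:v+1,u:u+1],cv2.COLOR_RGB2HSV))
E
```

```text
[[-154.3, 236.3], [-118.9, 238.1], [-78.4, -14.7], [-118.1, -17.6]] [-117.5  110.5]
[[[  8 196  56]]]
[[[  9 203  84]]]
[[[  9 204 161]]]
```

Call:
drive_tool --rows "5 0 0 0 0 -0.025 0.4;10 0 0 0 0 -0.05 0.4;15 -1 0 0 0 -0.075 0.4;20 -1 0 0 0 -0.1 0.4;25 -2 0 0 0 -0.125 0.4;25 -2 0 0 0 -0.125 0.4;15 2 0 0 0 -0.125 0.4;0 4 0 0 0 -0.125 0.4;0 4 -30 0 0 -0.125 0.4;0 4 -60 0 0 -0.125 0.4"

```text
clock: 8.23
eef_pos: [465.3, 4.8, 41.6]
eef_rot: [[0.922, 0.388, -0.004], [0.388, -0.922, 0.0], [-0.003, -0.002, -1.0]]
wrist_force: [0.7, -0.8, 0.5]
grip_width: 0.402
grasp_force: 0.0
```

```bash
sed -i 's/(H<8)|(H>172))&(S>120)/(H<13)|(H>172))\&(S>140)/' h.py
cat >> h.py <<'E'
REF=None
def tray(px=None,d=None):
    """tray centre (bay frame) and yaw rel. bay from its three red cores"""
    d=d or snapshot("scene");b=reds(d,d['pixels'] if px is None else px)
    return b
E
python3 - <<'E'
from h import *
d=snapshot("scene");s=state();print(s['clock'],bay(s['eef_pos'][:2]),s['eef_pos'])
for f in(None,'pics/scene0.png','pics/s5'):
    if f=='pics/s5':continue
    px=d['pixels'] if f is None else cv2.imread(f)[:,:,::-1].copy()
    for b in reds(d,px): print(f,b[0],b[1].round(1))
E
```

```text
8.2833 [-149.49813276   99.5216017 ] [468.71158375   5.19987645  47.1240638 ]
None 140 [-107.9  185.8]
None 139 [-89.2 107.3]
None 236 [-68.5  18.1]
pics/scene0.png 130 [-169.4  170.8]
pics/scene0.png 134 [-169.7   89.7]
pics/scene0.png 215 [-170.3   -1.7]
```

Call:
drive_tool --rows "0 0 30 0 0 0 0.4;0 0 55 0 0 0 0.4;0 0 65 0 0 0 0.4;10 -2 65 0 0 0 0.4;18 -2 65 0 0 0 0.4;24 -2 65 0 0 0 0.4;29 -2 65 0 0 0 0.4;33 -2 65 0 0 0 0.4;34 -2 65 0 0 0 0.4;34 -2 65 0 0 0 0.4"

```text
clock: 9.12
eef_pos: [498.4, 20.3, -22.9]
eef_rot: [[0.922, 0.388, 0.0], [0.388, -0.922, 0.0], [0.0, 0.0, -1.0]]
wrist_force: [0.2, -0.6, -0.4]
grip_width: 0.401
grasp_force: 0.1
```

Call:
drive_tool --rows "-6 0 0 0 0 0 0.4;-15 0 0 0 0 0 0.3;-25 0 -20 0 0 0 0.2;-25 0 -45 0 0 0 0;-25 0 -60 0 0 0 0;-25 0 -70 0 0 0 0"

```text
clock: 9.62
eef_pos: [475.0, 10.2, 48.4]
eef_rot: [[0.922, 0.388, 0.001], [0.388, -0.922, -0.0], [0.001, 0.001, -1.0]]
wrist_force: [1.0, -0.2, 0.3]
grip_width: 0.004
grasp_force: 0.0
```

```bash
cat >> h.py <<'E'
def tray():
    """tray centre (bay frame), yaw from bay, from the red cores matched to the first picture"""
    b=sorted([q for a,q in reds(*(lambda d:(d,d['pixels']))(snapshot("scene")))],key=lambda q:-q[1])
    if len(b)<3: print('reds',b); 
    v=b[0]-b[-1]; L=np.linalg.norm(v); yv=v/L; xv=np.array([yv[1],-yv[0]])
    C=np.mean(b,0)-3*xv+15.3*yv
    print('tray C',C.round(1),'yaw',np.rad2deg(np.arctan2(-yv[0],yv[1])).round(1),'L(172.5)',L.round(1),
      'left end',(C+130*yv).round(1),'right end',(C-130*yv).round(1)); return C,yv,xv
E
python3 - <<'E'
from h import *
s=state();print(s['clock'],bay(s['eef_pos'][:2]),s['eef_pos'],np.round(s['eef_rot'],3).tolist(),s['grip_width']);tray()
E
```

```text
9.6167 [-142.69202453  103.77266274] [474.97523626  10.21597918  48.41493828] [[0.922, 0.388, 0.001], [0.388, -0.922, -0.0], [0.001, 0.001, -1.0]] 0.0036822756215880857
tray C [-88.8 119.9] yaw 14.4 L(172.5) 172.7 left end [-121.1  245.8] right end [-56.5  -6. ]
```

Run:
```python
from h import *
d=snapshot("scene")
for n,uv in(("dropper",(361,127)),("plate",(402,140)),("redrock",(421,178))): print(n,cast(d,uv,0).round(),bay(cast(d,uv,0)).round())
```

```text
dropper [[449. 404.]] [[-122.  497.]]
plate [[553. 416.]] [[-17. 498.]]
redrock [[643. 332.]] [[ 62. 403.]]
```

Call:
drive_tool --rows "15 -40 0 0 0 0 0;30 -80 0 0 0 0.01 0;45 -120 0 0 0 0.03 0;60 -158 0 0 0 0.03 0;61 -160 0 0 0 0.03 0"

```text
clock: 10.13
eef_pos: [467.6, 189.2, 46.5]
eef_rot: [[0.93, 0.367, -0.0], [0.367, -0.93, 0.003], [0.001, -0.003, -1.0]]
wrist_force: [-1.2, 0.1, 0.3]
grip_width: -0.001
grasp_force: 0.0
```

Call:
drive_tool --rows "0 0 25 0 0 0 0;-1 0 40 0 0 0 0;-1 0 50 0 0 0 0;-1 0 54 0 0 0 0;-1 0 57 0 0 0 0;-1 0 57 0 0 0 0"

```text
clock: 10.63
eef_pos: [468.3, 181.3, -10.3]
eef_rot: [[0.933, 0.36, -0.0], [0.36, -0.933, 0.0], [-0.0, -0.0, -1.0]]
wrist_force: [0.2, 0.3, 0.2]
grip_width: -0.003
grasp_force: 0.0
```

Call:
drive_tool --rows "0 7 0 0 0 0 0;0 13 0 0 0 0 0;0 18 0 0 0 0 0;0 23 0 0 0 0 0;0 28 0 0 0 0 0;0 33 0 0 0 0 0;0 38 0 0 0 0 0;0 44 0 0 0 0 0;0 50 0 0 0 0 0;0 50 0 0 0 0 0"

```text
clock: 11.47
eef_pos: [487.0, 133.7, -9.9]
eef_rot: [[0.933, 0.359, 0.001], [0.359, -0.933, -0.0], [0.0, 0.0, -1.0]]
wrist_force: [0.2, -0.3, -0.7]
grip_width: 0.002
grasp_force: 0.0
```

Run:
```python
from h import *
s=state();print(s['clock'],bay(s['eef_pos'][:2]),s['eef_pos'],np.round(s['eef_rot'],3).tolist(),s['wrist_force']);tray()
```

```text
11.4667 [-116.30122265  224.97286662] [487.04528898 133.6674987   -9.85542428] [[0.933, 0.359, 0.001], [0.359, -0.933, -0.0], [0.0, 0.0, -1.0]] [ 0.21466074 -0.27002212 -0.71821584]
tray C [-80.  85.] yaw 14.2 L(172.5) 172.0 left end [-111.9  211. ] right end [-48. -41.]
```

Call:
drive_tool --rows "0 5 0 0 0 0 0;0 10 0 0 0 0 0;0 15 0 0 0 0 0;0 20 0 0 0 0 0;0 25 0 0 0 0 0;0 30 0 0 0 0 0;0 35 0 0 0 0 0;0 40 0 0 0 0 0;0 45 0 0 0 0 0;0 45 0 0 0 0 0"

```text
clock: 12.35
eef_pos: [503.1, 91.5, -10.1]
eef_rot: [[0.933, 0.359, 0.0], [0.359, -0.933, -0.001], [-0.0, 0.0, -1.0]]
wrist_force: [-0.4, 0.4, 0.2]
grip_width: -0.004
grasp_force: 0.0
```

Run:
```python
from h import *
s=state();print(s['clock'],bay(s['eef_pos'][:2]),s['wrist_force']);tray()
```

```text
12.35 [-105.32113988  181.18644381] [-0.39711634  0.44354086  0.21554453]
tray C [-68.7  41.3] yaw 14.2 L(172.5) 172.4 left end [-100.6  167.3] right end [-36.9 -84.8]
```

Call:
drive_tool --rows "0 5 0 0 0 0 0;0 10 0 0 0 0 0;0 15 0 0 0 0 0;0 20 0 0 0 0 0;0 25 0 0 0 0 0;0 30 0 0 0 0 0;0 34 0 0 0 0 0;0 38 0 0 0 0 0;0 41 0 0 0 0 0;0 41 0 0 0 0 0"

```text
clock: 13.23
eef_pos: [517.6, 53.7, -10.1]
eef_rot: [[0.933, 0.36, -0.0], [0.36, -0.933, -0.0], [-0.0, 0.0, -1.0]]
wrist_force: [0.1, -0.1, -0.7]
grip_width: 0.001
grasp_force: 0.0
```

Run:
```python
from h import *
s=state();print(s['clock'],bay(s['eef_pos'][:2]),s['wrist_force']);tray()
```

```text
13.2333 [-95.25691194 141.9849639 ] [ 0.08180208 -0.05446286 -0.72928669]
tray C [-58.8   1.9] yaw 14.2 L(172.5) 171.9 left end [-90.6 127.9] right end [ -27.  -124.2]
```

Call:
drive_tool --rows "0 -8 0 0 0 0 0;0 -10 -20 0 0 0 0.1;0 -10 -45 0 0 0 0.2;-15 0 -60 0 0 0 0.4;-30 30 -60 0 0 0 0.4;-47 60 -60 0 0 0 0.4;-47 84 -50 0 0 0 0.4;-47 85 -30 0 0 0 0.4;-47 85 -15 0 0 0 0.4;-47 85 -5 0 0 0 0.4"

```text
clock: 14.12
eef_pos: [503.6, -41.4, -6.3]
eef_rot: [[0.933, 0.36, -0.001], [0.36, -0.933, 0.0], [-0.001, -0.001, -1.0]]
wrist_force: [-0.6, 0.3, 0.7]
grip_width: 0.396
grasp_force: 0.0
```

Call:
drive_tool --rows "0 0 6 0 0 0 0.4;0 0 12 0 0 0 0.4;0 0 12 0 0 0 0.4"

```text
clock: 14.37
eef_pos: [503.9, -41.1, -17.7]
eef_rot: [[0.932, 0.361, -0.001], [0.361, -0.932, 0.0], [-0.001, -0.0, -1.0]]
wrist_force: [-0.5, -0.1, -0.9]
grip_width: 0.397
grasp_force: 0.0
```

Run:
```python
from h import *
s=state();print(s['clock'],bay(s['eef_pos'][:2]),s['wrist_force'],s['eef_pos'][2]);
try: tray()
except Exception as e: print(e)
```

```text
14.3667 [-119.93201789   49.48017566] [-0.50186842 -0.05220941 -0.91333718] -17.656243329630936
tray C [-58.8   1.8] yaw 14.2 L(172.5) 172.4 left end [-90.6 127.9] right end [ -26.9 -124.2]
```

Call:
drive_tool --rows "5 0 0 0 0 0 0.4;10 0 0 0 0 0 0.4;14 0 0 0 0 0 0.4;18 0 0 0 0 0.02 0.4;22 0 0 0 0 0.045 0.4;26 0 0 0 0 0.07 0.4;30 0 0 0 0 0.095 0.4;34 -1 0 0 0 0.12 0.4;38 -1 0 0 0 0.145 0.4;38 -1 0 0 0 0.145 0.4"

```text
clock: 15.25
eef_pos: [540.2, -26.5, -17.0]
eef_rot: [[0.975, 0.22, 0.001], [0.22, -0.976, 0.0], [0.001, -0.0, -1.0]]
wrist_force: [0.1, -0.2, 0.7]
grip_width: 0.4
grasp_force: 0.0
```

Run:
```python
from h import *
s=state();print(s['clock'],bay(s['eef_pos'][:2]),s['wrist_force'],s['eef_pos'][2]);
try: tray()
except Exception as e: print(e)
```

```text
15.25 [-82.16278925  59.73672773] [ 0.05691942 -0.24205772  0.68526007] -16.99594846716627
tray C [-45.3   3.3] yaw 5.9 L(172.5) 172.8 left end [-58.6 132.6] right end [ -32.1 -126.1]
```

Call:
drive_tool --rows "4 0 0 0 0 0.025 0.4;8 0 0 0 0 0.05 0.4;12 0 0 0 0 0.075 0.4;16 0 0 0 0 0.1 0.4;19 0 0 0 0 0.105 0.4;19 0 0 0 0 0.105 0.4;10 2 0 0 0 0.105 0.4;-2 20 0 0 0 0.105 0.4;-2 35 0 0 0 0.105 0.4;-2 45 0 0 0 0.105 0.4"

```text
clock: 16.13
eef_pos: [546.6, -73.4, -17.0]
eef_rot: [[0.993, 0.118, -0.0], [0.118, -0.993, -0.001], [-0.0, 0.001, -1.0]]
wrist_force: [0.3, -0.3, -0.6]
grip_width: 0.398
grasp_force: 0.0
```

Run:
```python
from h import *
s=state();print(s['clock'],bay(s['eef_pos'][:2]),s['wrist_force'],s['eef_rot'][:2,0]);
try: tray()
except Exception as e: print(e)
```

```text
16.1333 [-81.27623944  12.39711053] [ 0.2754821  -0.2596758  -0.63410926] [0.9930698  0.11752592]
tray C [-33.2   2. ] yaw -0.8 L(172.5) 172.6 left end [-31.5 132. ] right end [ -34.9 -128. ]
```

Call:
drive_tool --rows "0 5 0 0 0 0 0.4;4 10 0 0 0 0 0.4;9 10 0 0 0 0 0.4;14 10 0 0 0 0 0.4;18 10 0 0 0 0 0.4;22 10 0 0 0 0 0.4;25 10 0 0 0 0 0.4;27 10 0 0 0 0 0.4;28 10 0 0 0 0 0.4;28 10 0 0 0 0 0.4"

```text
clock: 17.02
eef_pos: [576.5, -77.6, -17.2]
eef_rot: [[0.993, 0.119, 0.0], [0.119, -0.993, 0.0], [0.0, -0.0, -1.0]]
wrist_force: [-0.4, 1.3, 1.1]
grip_width: 0.4
grasp_force: 0.5
```

Call:
drive_tool --rows "1 0 0 0 0 0 0.4;2 0 0 0 0 0 0.4;2 0 0 0 0 0 0.4"

```text
clock: 17.27
eef_pos: [578.4, -77.7, -17.1]
eef_rot: [[0.993, 0.119, 0.0], [0.119, -0.993, 0.0], [0.0, -0.0, -1.0]]
wrist_force: [-1.8, -0.3, -1.1]
grip_width: 0.402
grasp_force: 0.9
```

Run:
```python
from h import *
s=state();print(s['clock'],bay(s['eef_pos'][:2]),s['wrist_force']);
try: tray()
except Exception as e: print(e)
```

```text
17.2667 [-50.21881084   4.40521313] [-1.78720071 -0.28725407 -1.06645002]
tray C [-19.8   1.9] yaw 0.2 L(172.5) 172.4 left end [-20.3 131.9] right end [ -19.3 -128.1]
```

Close to the wall. I'll creep forward until the force rises.

Call:
drive_tool --rows "1 0 0 0 0 0 0.4;1 0 0 0 0 0 0.4;2 0 0 0 0 0 0.4;2 0 0 0 0 0 0.4"

```text
clock: 17.65
eef_pos: [580.4, -77.6, -17.1]
eef_rot: [[0.993, 0.118, 0.0], [0.118, -0.993, -0.0], [0.0, 0.0, -1.0]]
wrist_force: [-1.7, 0.3, -2.1]
grip_width: 0.405
grasp_force: 1.0
```

Call:
drive_tool --rows "0.5 0 0 0 0 0 0.4;1 0 0 0 0 0 0.4;1 0 0 0 0 0 0.4"

```text
clock: 17.9
eef_pos: [581.1, -77.4, -17.1]
eef_rot: [[0.993, 0.118, -0.0], [0.118, -0.993, 0.0], [-0.0, -0.0, -1.0]]
wrist_force: [-4.6, -0.7, 0.8]
grip_width: 0.398
grasp_force: 2.1
```

Call:
drive_tool --rows "0.5 0 0 0 0 0 0.4;1 0 0 0 0 0 0.4;1 0 0 0 0 0 0.4"

```text
clock: 18.15
eef_pos: [581.1, -77.4, -17.2]
eef_rot: [[0.993, 0.118, -0.002], [0.118, -0.993, -0.0], [-0.002, -0.0, -1.0]]
wrist_force: [-11.0, -0.2, 6.4]
grip_width: 0.401
grasp_force: 5.7
```

Call:
drive_tool --rows "0.5 0 0 0 0 0 0.4;1 0 0 0 0 0 0.4;1 0 0 0 0 0 0.4"

```text
clock: 18.4
eef_pos: [581.1, -77.4, -17.3]
eef_rot: [[0.993, 0.118, -0.004], [0.118, -0.993, -0.001], [-0.004, 0.0, -1.0]]
wrist_force: [-18.6, -0.2, 14.0]
grip_width: 0.401
grasp_force: 9.4
```

The wall is firmly reached: the position has stopped and the force is rising. I'll back off and check.

Call:
drive_tool --rows "-1 0 0 0 0 0 0.4;-3 0 0 0 0 0 0.4;-10 0 0 0 0 0 0.4;-25 0 0 0 0 0 0.4;-40 0 -10 0 0 0 0.4;-60 0 -40 0 0 0 0.4;-90 0 -70 0 0 0 0.4;-120 0 -100 0 0 0 0.4;-150 0 -130 0 0 0 0.4;-150 0 -130 0 0 0 0.4"

```text
clock: 19.23
eef_pos: [432.2, -96.1, 117.1]
eef_rot: [[0.993, 0.118, 0.004], [0.118, -0.993, -0.004], [0.004, 0.004, -1.0]]
wrist_force: [2.4, -0.9, 1.6]
grip_width: 0.4
grasp_force: 0.0
```

Run:
```python
from h import *
s=state();print(s['clock'],s['eef_pos'],s['wrist_force']);tray()
d=snapshot("scene");im=d['pixels'][150:450,100:480];cv2.imwrite("pics/s6.png",cv2.resize(im,None,fx=2,fy=2,interpolation=cv2.INTER_CUBIC)[:,:,::-1])
```

```text
19.2333 [432.16768865 -96.07189178 117.06799898] [ 2.41064866 -0.87244346  1.58948693]
tray C [-17.1   2.1] yaw -0.2 L(172.5) 172.5 left end [-16.7 132.1] right end [ -17.6 -127.9]
```

View pics/s6.png

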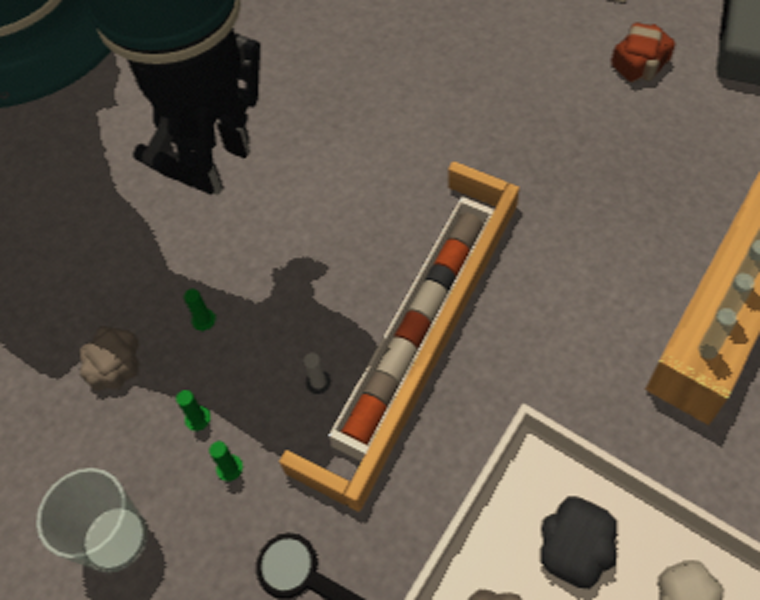

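The tray lies wholly inside the bay, flush against the back wall from crop (475,200) to (345,445). The post at (315,372) and the bystanders are where they were, and the arm is clear.

```bash
python3 -c "
from workcell import *
print(finish_job())"
```

```text
the job is handed in; nothing more can be done
None
```

The tray is in the bay with its long side flush against the back wall. Its right end went in behind the post first, nothing else on the bench was disturbed, and the job was handed in at about 19 s.

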